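# Tap a jammed pocket torch out of its packing tube

### The job

The pocket torch is jammed in the neck of the blue packing tube. Pick up the tube, tip it mouth-down over the grey tray and tap its orange rim on the tray's steel edge, again if need be, until the torch comes loose and drops into the tray; then lay the empty tube flat in the empty lane of the wooden storage box, let go, and leave the other things on the bench where they are.

Things in the scene. Friction and masses are not known exactly. Their poses are not given: they have to be found in the camera images.
- tube_center (a point): Middle of the packing tube, on its axis, 27 mm over the surface as it lies. It is a square blue plastic tube 130 mm long, lying flat; its body is 34 mm wide and high (grip it there), with orange square collars 54x54 mm at both ends (6 mm thick at the mouth, 8 mm at the closed base). x axis points along the tube to the mouth; z up as it lies.
- tube_mouth (a point): Centre of the tube's open mouth: the front face of the orange collar, 65 mm from tube_center. Bore 26x26 mm, so the rim is 14 mm broad on every side. In the neck, 10 to 18 mm behind the mouth, a sprung and a fixed cheek grip the torch's ring.
- tube: The same tube (60 g); origin under its middle. The neck holds the torch with 1.7 to 2.5 times its weight: tipping and smooth carrying do not free it. A knock of the rim end-on against something hard shifts it about 1 mm at 0.1 m/s and 3 mm or more at 0.2 m/s; after 4 to 8 mm in all it is loose and slides out if the tube slopes 35 to 45 degrees or more.
- torch_center (a point): Middle of the pocket torch: black, 109 mm long, 22 mm thick, 74 g, a 10 mm broad yellow rubber ring near its head. It starts inside the tube along its axis, head about level with the mouth, its middle 9 to 12.5 mm from tube_center towards the mouth.
- tray: Grey metal tray fixed to the bench, 150x150 mm, floor 5 mm thick, walls 5 to 6 mm thick; origin under its middle, z up. Its +x wall is the highest (52 mm) and carries the steel edge; the side walls (+-y) are 40 mm and the -x wall 30 mm high.
- edge_mid (a point): Middle of the top of the tray's hard steel edge: a round bar 8 mm thick, its top 60 mm above the bench (this point; the bar's axis is 4 mm lower), running 146 mm along the tray's y axis, 72 mm from the tray's middle on its +x side. Knock the lower part of the rim on it, the bore clear above the bar and pointing over the tray.
- tray_bay (a point): Middle of the tray's inner floor (inside about 140x140 mm), where the torch shall end; 5 mm above the bench.
- store: Open shallow wooden storage box fixed to the bench, 156 mm along its x, 136 mm along its y; floor 5 mm, walls 18 mm high; origin under its middle, z up. A 16 mm high divider along x parts it: the +y part holds a blue and a cream round box (fixed, tops 19 mm high), the -y part is the empty lane.
- lane (a point): Middle of the floor of the empty lane: 146 mm long along the storage box's x axis, 62 mm wide, 5 mm above the bench. The tube is laid here along it, mouth either way; its middle then stands 27 mm above this point.
- eyepiece: Bystander, loose, leave it alone: black eyepiece standing upright, 53 mm wide, 70 mm high; origin at its underside.
- loupe: Bystander, loose, leave it alone: small black loupe standing upright, 37 mm wide, 40 mm high; origin at its underside.
- dropper: Bystander, loose, leave it alone: brown dropper bottle with black top, 29 mm wide, 86 mm high; origin at its underside.
- lens_tissue: Bystander, loose, leave it alone: flat white and green carton, 95x62x21 mm; origin at its underside.
- blower: Bystander, loose, leave it alone: black rubber air blower with orange nozzle, 130 mm long, 47 mm high; origin at its underside.
- tape: Bystander, loose, leave it alone: yellow tape roll lying flat, 57 mm wide, 19 mm high; origin at its underside.
- torch: The same pocket torch (74 g); origin at its underside, its length along y.

How it is judged:
On the way, in this order (a step that is already met when the one before it is completed fails the run):
1. with the tube tipped mouth-down, its rim is brought against the tray's steel edge (touching it, or within 15 mm as it strikes and rebounds) while the torch is still stuck in it (angle between tube_center's own x axis and vertical above 1.85 rad and x of torch_center in the frame of tube_center below 0.03 m and (contact force between tube and tray above 1 N or x of edge_mid in the frame of tube_mouth between -0.015 and 0.015 m) and x of tube_mouth in the frame of tray between 0.03 and 0.12 m and y of tube_mouth in the frame of tray between -0.07 and 0.07 m and z of tube_mouth in the frame of tray between 0.045 and 0.1 m).
2. the torch lies in the tray, out of the tube (x of torch_center in the frame of tray between -0.072 and 0.068 m and y of torch_center in the frame of tray between -0.07 and 0.07 m and z of torch_center in the frame of tray below 0.045 m and distance between torch_center and tube_center above 0.09 m), for 0.2 s.
At the end, for the whole second after the job is handed in: The torch lies still inside the tray; the tube lies flat and still on the floor of the storage box's lane, within 14 mm of its middle lengthways, 12 mm sideways and 0.12 rad of its direction (mouth either way), released (x of torch_center in the frame of tray between -0.072 and 0.068 m and y of torch_center in the frame of tray between -0.07 and 0.07 m and z of torch_center in the frame of tray below 0.045 m and linear speed of each of torch, tube below 0.03 m/s and x of tube_center in the frame of store between -0.014 and 0.014 m and y of tube_center in the frame of store between -0.044 and -0.02 m and z of tube_center in the frame of store below 0.038 m and angle between the x axis of tube_center and the x axis of store, either way round below 0.12 rad and angle between the x axis of tube_center and the z axis of lane, either way round above 1.5 rad); the robot touches nothing.
It fails at once if a bystander is pushed more than 3 cm from its place (distance of any of eyepiece, loupe, dropper, lens_tissue, blower, tape from where it was at the start of the episode above 0.03 m).
It also fails if it takes over 42 s, if anything falls off the work surface, if the arm or the gripper's body presses on something with over 40 N, if the wrist force passes 120 N, or if a joint passes its speed limit or range.

### The arm

A 6-joint arm with a two-finger parallel gripper is mounted at the origin on the work surface; the furniture and walls round the work are solid. World frame = base frame: x ahead of the robot, y to its left, z up, the work surface at z = 0. Lengths are in m, angles in rad, forces in N, time in s.
With the tool pointing down it reaches from about 0.35 to 0.775 m from the base axis. Payload 7.3 kg.
Tool frame: the origin (TCP) lies on the centre line of the jaws, within the pads' length; the fingertips stand 17 mm ahead of it and the grasp point (between the pads) lies 2 mm behind it (robot.tip_extent is the distance from the TCP to the fingertips, in m); z points along the fingers, y is the line along which they close (so a half turn about z gives the same grasp; the last joint's range is limited). The gripper opens to 92 mm and grips with 3 to 60 N. Pads are 19 mm wide; open, the fingers measure 130 mm over their backs; the gripper's body (75 mm by 190 mm) begins 47 mm behind the grasp point.
Start: joints at [-1.376, 0.342, 1.524, -0, 1.275, -0.146], TCP at [0.175, -0.495, 0.244] pointing down, gripper open.
Joint ranges: [-2.53, 2.53], [-0.77, 2.02], [0.04, 2.7], [-1, 4.14], [0.28, 2.66], [-3.11, 3.11]. Speed limits (rad/s): [2.57, 2.57, 3.14, 3.14, 3.14, 3.14].

### API

Orientations are given as [roll, pitch, yaw] about the fixed x, y, z axes, in that order (R = Rz(yaw) Ry(pitch) Rx(roll)).
In Python, from cell import robot gives the robot as it stands.
- The arm moves only by the tool step_arm, never from a script. Its argument "motion" is a list of rows, each a list of 2 entries, a list of its own where there are three numbers: the shift along the tool's x, y, z in units of 60 mm (1.0 is 60 mm), then the turn about the tool's z in rad. In form: [[[x, y, z], spin], ...]. A call has 1 to 10 rows; each row is the pose to reach, as a shift and turn from the pose commanded when the call began, along the tool's axes at that moment; what a row does not reach only later rows make up. A row lasts 1/8 s, in which the tool goes at most 62.5 mm and 10.7 degrees, less where a joint would pass 70% of its speed; a pose out of reach is approached as far as the arm can. A call with a gripper value outside its range is refused whole. "hand" is the closure in counts, from 0 (fully open) to 255 (shut), set as the call begins (left out, the last holds). The fingers move at their own pace and stop on an object; "squeeze" is the grip in N (left out, the last holds). Time passes only in rows, so rows that repeat a pose let the fingers close. It gives the time, the measured TCP pose, the force, the opening and the grip force at its end, in the units of the state.
- robot.observe(): the state, without advancing time (a new reading comes with each control period).
- robot.read_camera(name): name is "side" or "top" or "wrist"; returns a dict with "pixels" (384x512x3 uint8, red, green, blue), "intrinsics" (3x3 intrinsics, pixels), "k1" (the pictures are not rectified: a ray, as slopes to the right and down, at radius r is drawn at 1 + k1 r^2 times it, then the intrinsics apply), "xyz" and "rotation" of the camera in the world; the wrist camera has in their place "T_tool_cam" (4x4, takes a point from camera to tool coordinates, whose origin is the TCP and whose axes are the flange's). Camera axes: x right, y up, looking along -z (the intrinsics and any distortion apply to the point x, -y, -z); pixel columns grow to the right and rows downward; lengths in m; the calibration is good to about 2 mm. A picture is of the moment at which its call begins: read the wrist's pose just before it. There is no depth.
- robot.hand_in(): hands the job in; it is judged then, once.
The state is a dict: "time": time; "qpos": joint angles; "qvel": joint speeds; "joint_efforts": joint torques, N m; "tool_pos": TCP position; "tool_rot": TCP orientation; "contact_force": force on the tool from outside, world axes, zero at the start; "torque": the same for the moment, N m; "opening": finger opening in m; "grip_force": force on a finger pad.
Only numpy, scipy, OpenCV 4.12 (cv2) and the standard library are available. Lean on these libraries where they do the work, as an engineer would, in place of code of your own. Each camera call takes 0.05 s, during which the arm holds its last target. There are 200 camera calls.

## Working session

There is one attempt and no reset: what is moved stays moved. The work goes in short steps, Python scripts to look and compute and a tool call to move; the robot and the scene stay as the last step left them, time stands still between calls to the robot, and variables do not carry over. Pictures are saved under pics/ and viewed, at most 10 in all, crops included, and the job is handed in when it is done.

Besides the shell and the picture viewer there is one more tool, called after "Call:" in YAML: its name, and indented under it one key for each argument. step_arm: Moves the arm, as the interface text tells. Its arguments: {"type":"object","properties":{"motion":{"type":"array"},"hand":{"type":"number"},"squeeze":{"type":"number"}},"required":["motion"]}

```bash
mkdir -p pics
cat > h.py <<'E'
import numpy as np, cv2
from cell import robot
def snap(n,f):
    c=robot.read_camera(n); cv2.imwrite('pics/'+f+'.png',c['pixels'][:,:,::-1]); np.save('pics/'+f+'.npy',c,allow_pickle=True); return c
def load(f): return np.load('pics/'+f+'.npy',allow_pickle=True).item()
def ray(c,uv):
    K=np.array(c['intrinsics']); d=np.array([c['k1'],0,0,0,0],float)
    p=cv2.undistortPoints(np.array(uv,float).reshape(-1,1,2),K,d)[:,0]
    r=np.c_[p[:,0],-p[:,1],-np.ones(len(p))]@np.array(c['rotation']).T
    return np.array(c['xyz']),r
def plane(c,uv,z):
    o,r=ray(c,uv); return o+r*((z-o[2])/r[:,2])[:,None]
E
python3 - <<'E'
from h import *
for n in ('top','side'):
    c=snap(n,n+'0'); print(n,c['xyz'],np.round(c['rotation'],3).tolist(),c['intrinsics'],c['k1'])
s=robot.observe(); print(s)
E
```

```text
top [0.3358703  0.03111735 1.26895835] [0.079, -0.0, -1.586] [[482.61924217   0.         247.13136827]
 [  0.         482.61924217 181.36605458]
 [  0.           0.           1.        ]] 0.004971449275251633
side [0.79299437 0.62568344 0.65541969] [0.845, 0.013, 2.56] [[375.41938261   0.         254.08188578]
 [  0.         375.41938261 194.78656129]
 [  0.           0.           1.        ]] -0.04740723449868978
{'time': 0.1, 'qpos': array([-1.37602738e+00,  3.42638572e-01,  1.52490129e+00,  3.58294668e-06,
        1.27540507e+00, -1.45990682e-01]), 'qvel': array([ 0.00055367, -0.00242279, -0.00197608, -0.00019048,  0.00063036,
        0.00017829]), 'joint_efforts': array([ 2.15919092e-03, -4.32000160e+01, -2.44696516e+01,  7.18163350e-02,
        5.25930163e-02, -4.50917128e-05]), 'tool_pos': array([ 0.17541813, -0.49447368,  0.24312901]), 'tool_rot': array([-3.14025526e+00, -2.00109856e-04,  3.40758449e-01]), 'contact_force': array([ 0.5634847 , -0.09648515,  0.26557827]), 'torque': array([-0.05698488, -0.02778357, -0.03294658]), 'grip_force': 0.0, 'opening': 0.09187910673490693}
```

View pics/top0.png

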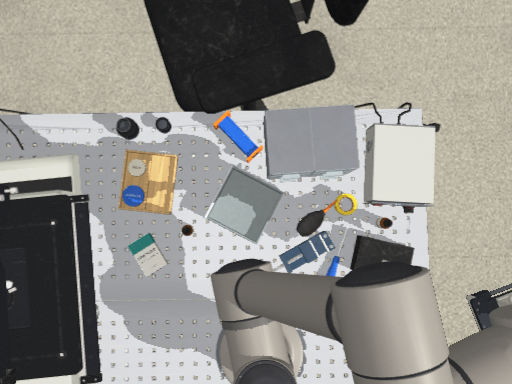

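View pics/side0.png

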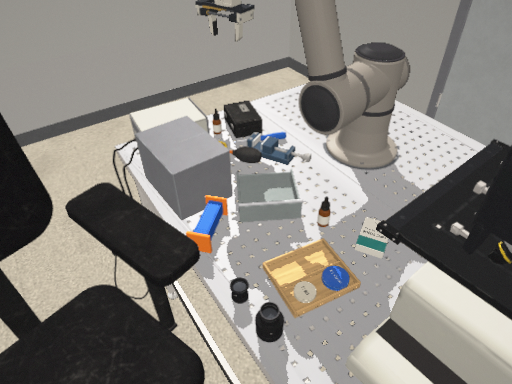

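```bash
sed -i 's/np.array(c\[.rotation.\])\.T/Rot(c).T/; s/^def plane/def Rot(c):\n    from scipy.spatial.transform import Rotation as R\n    return R.from_euler("xyz",c["rotation"]).as_matrix()\ndef plane/' h.py
python3 - <<'E'
from h import *
from scipy.spatial.transform import Rotation as R
t=load('top0'); s=load('side0')
print(np.round(R.from_euler('xyz',t['rotation']).as_matrix(),2).tolist(), np.round(R.from_euler('xyz',s['rotation']).as_matrix(),2).tolist())
A=cv2.resize(t['pixels'][95:250,110:290],(800,600*155*800//(180*600)),interpolation=cv2.INTER_CUBIC)[:600]
a=cv2.resize(t['pixels'][100:250,110:290],None,fx=4.4,fy=4,interpolation=cv2.INTER_CUBIC)
b=cv2.resize(s['pixels'][160:340,170:370],None,fx=4,fy=3.3,interpolation=cv2.INTER_CUBIC)
a=cv2.resize(t['pixels'][100:250,110:300],None,fx=4,fy=4,interpolation=cv2.INTER_CUBIC)
b=cv2.resize(s['pixels'][160:320,170:370],None,fx=3.7,fy=3.7,interpolation=cv2.INTER_CUBIC)
cv2.imwrite('pics/ta.png',a[:,:,::-1]);cv2.imwrite('pics/sb.png',b[:,:,::-1])
for c,n in((t,'top'),(s,'side')):
    h=cv2.cvtColor(c['pixels'],cv2.COLOR_RGB2HSV)
    for nm,lo,hi in(('orange',(3,170,120),(16,255,255)),('blue',(105,150,80),(120,255,255)),('wood',(13,70,100),(24,200,255))):
        m=cv2.inRange(h,lo,hi); k,l,st,ce=cv2.connectedComponentsWithStats(m)
        for i in range(1,k):
            if st[i,4]>25:
                cn=cv2.findContours((l==i).astype(np.uint8),0,2)[0][0]; 
                print(n,nm,st[i,4],ce[i].round(1),cv2.boxPoints(cv2.minAreaRect(cn)).round(1).tolist())
E
```

```text
[[-0.02, 1.0, -0.08], [-1.0, -0.02, 0.0], [0.0, 0.08, 1.0]] [[-0.84, -0.37, 0.4], [0.55, -0.55, 0.63], [-0.01, 0.75, 0.66]]
top orange 69 [220.6 119.1] [[212.0, 125.0], [227.5, 109.5], [231.0, 113.0], [215.5, 128.5]]
top orange 52 [254.5 153.3] [[245.5, 159.3000030517578], [260.6000061035156, 145.60000610351562], [262.6000061035156, 147.6999969482422], [247.5, 161.5]]
top orange 32 [328.8 206.5] [[322.5, 210.3000030517578], [335.1000061035156, 199.0], [336.6000061035156, 200.6999969482422], [324.0, 212.0]]
top blue 577 [237.3 135.7] [[217.5, 125.5], [227.0, 116.0], [257.0, 146.0], [247.5, 155.5]]
top blue 303 [133.  195.4] [[123.0, 186.0], [143.0, 186.0], [143.0, 205.0], [123.0, 205.0]]
top blue 127 [332.9 266.6] [[326.5, 274.79998779296875], [332.1000061035156, 255.1999969482422], [339.1000061035156, 257.20001220703125], [333.5, 276.79998779296875]]
top wood 2477 [151.4 180.8] [[118.0999984741211, 208.1999969482422], [124.69999694824219, 149.10000610351562], [177.60000610351562, 155.0], [171.0, 214.10000610351562]]
top wood 193 [343.5 205.6] [[330.0, 204.0], [343.5, 190.5], [359.0, 
[... 1031 characters left out ...]
196.8] [[205.8000030517578, 196.6999969482422], [206.10000610351562, 194.60000610351562], [225.10000610351562, 197.3000030517578], [224.8000030517578, 199.39999389648438]]
side wood 51 [196.6 233.5] [[185.8000030517578, 233.0], [186.3000030517578, 230.3000030517578], [209.3000030517578, 233.89999389648438], [208.89999389648438, 236.60000610351562]]
side wood 3482 [306.4 274.8] [[260.70001220703125, 263.1000061035156], [334.5, 228.10000610351562], [361.79998779296875, 285.79998779296875], [288.0, 320.70001220703125]]
side wood 76 [503.2 252.4] [[496.3999938964844, 242.5], [501.29998779296875, 240.39999389648438], [510.3999938964844, 261.79998779296875], [505.3999938964844, 263.8999938964844]]
```

View pics/ta.png

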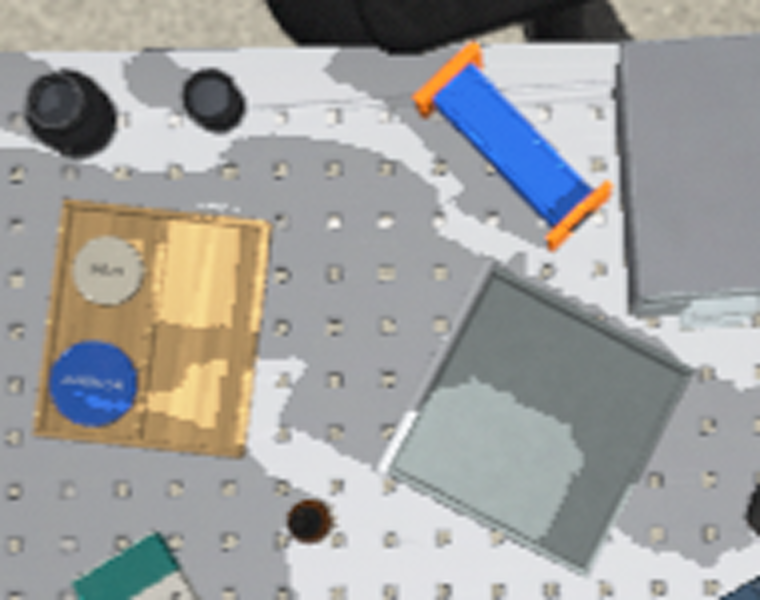

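View pics/sb.png

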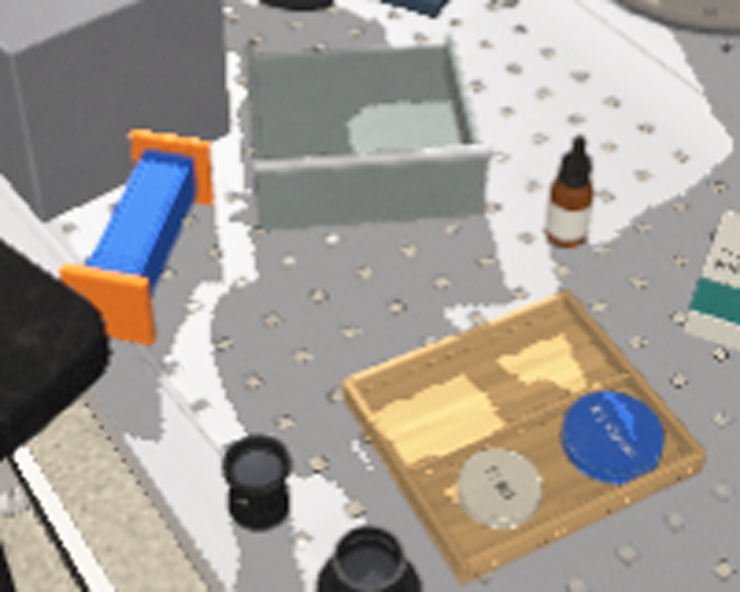

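Run:
```python
from h import *
t=load('top0'); s=load('side0')
T=lambda *p:[(110+x/4-.4,100+y/4-.4) for x,y in p]
S=lambda *p:[(170+x/3.7-.4,160+y/3.7-.4) for x,y in p]
pr=lambda n,a:print(n,np.round(a,4).tolist())
pr('collars top',plane(t,[(221.2,119),(254.2,153.3)],.052))
pr('body top',plane(t,[(237.3,135.7)],.044))
pr('collars side top edge',plane(s,[(196.6,232.8),(214.8,196.2)],.054))
b=plane(t,T((493,264),(388,470)),.060); pr('bar',b); pr('barmid',b.mean(0)); print(np.linalg.norm(b[0]-b[1]))
b2=plane(s,S((256,162),(491,151)),.060); pr('bar side',b2);pr('mid',b2.mean(0)); print(np.linalg.norm(b2[0]-b2[1]))
pr('tray far corners',plane(t,T((692,372),(587,572)),.035))
pr('store top',plane(t,T((66,202),(270,220),(243,457),(35,436)),.018))
pr('store side',plane(s,S((345,383),(567,293),(704,455),(467,580)),.018))
pr('grey box corner',plane(t,T((620,42),(632,312)),.15))
pr('grey box side bottom',plane(s,S((45,218),(225,130)),.0))
pr('dropper,loupe,eyep',plane(t,T((309,520),),.08)); pr('loupe',plane(t,T((214,100),),.04)); pr('eye',plane(t,T((62,100),),.07))
# tube outline heights
```

```text
collars top [[0.5932, 0.0932, 0.052], [0.5037, 0.0103, 0.052]]
body top [[0.5509, 0.0528, 0.044]]
collars side top edge [[0.5987, 0.0893, 0.054], [0.5079, 0.0066, 0.054]]
bar [[0.4721, 0.0648, 0.06], [0.3438, 0.132, 0.06]]
barmid [0.4079, 0.0984, 0.06]
0.14491872729966543
bar side [[0.4765, 0.0663, 0.06], [0.3477, 0.1412, 0.06]]
mid [0.4121, 0.1038, 0.06]
0.14902340925942975
tray far corners [[0.4035, -0.061, 0.035], [0.2774, 0.0083, 0.035]]
store top [[0.5218, 0.3443, 0.018], [0.5079, 0.2111, 0.018], [0.3538, 0.2291, 0.018], [0.3694, 0.3636, 0.018]]
store side [[0.5096, 0.2144, 0.018], [0.3586, 0.2334, 0.018], [0.3747, 0.3655, 0.018], [0.5291, 0.3528, 0.018]]
grey box corner [[0.5922, -0.0141, 0.15], [0.4327, -0.0183, 0.15]]
grey box side bottom [[0.5901, -0.0223, 0.0], [0.4453, -0.031, 0.0]]
dropper,loupe,eyep [[0.3138, 0.179, 0.08]]
loupe [[0.5834, 0.2437, 0.04]]
eye [[0.5788, 0.334, 0.07]]
```

```bash
cat >> h.py <<'E'
def go(x,y,z,yawdeg):
    from scipy.spatial.transform import Rotation as R
    s=robot.observe(); M=R.from_euler('xyz',s['tool_rot']); d=M.inv().apply(np.array([x,y,z])-s['tool_pos'])/.06
    sp=-((np.radians(yawdeg)-s['tool_rot'][2]+np.pi)%(2*np.pi)-np.pi)
    print('t',round(s['time'],2),'pos',s['tool_pos'].round(4),'yaw',np.degrees(s['tool_rot'][2]).round(2),'open',round(s['opening'],4),'SHIFT',d.round(3).tolist(),'spin',round(sp,3))
def tri(c1,u1,c2,u2):
    o1,r1=ray(c1,[u1]);o2,r2=ray(c2,[u2]);A=np.c_[r1[0],-r2[0]];k=np.linalg.lstsq(A,o2-o1,rcond=None)[0]
    return o1+r1[0]*k[0],o2+r2[0]*k[1]
E
python3 - <<'E'
from h import *
t=load('top0'); s=load('side0')
T=lambda x,y:(110+x/4-.4,100+y/4-.4)
S=lambda x,y:(170+x/3.7-.4,160+y/3.7-.4)
print(tri(t,T(620,42),s,S(14,54)), tri(t,T(632,312),s,(184.,122.)))
go(.40,-.20,.30,42.8);go(.575,.075,.27,42.8)
E
```

```text
(array([ 0.59306312, -0.01427614,  0.14627108]), array([ 0.59187397, -0.01366532,  0.14597396])) (array([ 0.42648282, -0.01508354,  0.22181271]), array([ 0.53068854, -0.0616574 ,  0.23288481]))
t 0.1 pos [ 0.1754 -0.4945  0.2431] yaw 19.52 open 0.0919 SHIFT [5.168, -3.376, -0.942] spin -0.406
t 0.1 pos [ 0.1754 -0.4945  0.2431] yaw 19.52 open 0.0919 SHIFT [9.449, -6.72, -0.437] spin -0.406
```

Call:
step_arm:
  motion:
    - [[9.45,-6.72,-0.44],-0.406]
    - [[9.45,-6.72,-0.44],-0.406]
    - [[9.45,-6.72,-0.44],-0.406]
    - [[9.45,-6.72,-0.44],-0.406]
    - [[9.45,-6.72,-0.44],-0.406]
    - [[9.45,-6.72,-0.44],-0.406]
    - [[9.45,-6.72,-0.44],-0.406]
    - [[9.45,-6.72,-0.44],-0.406]
    - [[9.45,-6.72,-0.44],-0.406]
    - [[9.45,-6.72,-0.44],-0.406]
  hand: 0
  squeeze: 15

```text
time: 1.35
tool_pos: [0.535, 0.0184, 0.2672]
tool_rot: [-3.142, 0.0, 0.747]
contact_force: [0.8, -1.4, 0.2]
opening: 0.0915
grip_force: 0.0
```

Run:
```python
from h import *
go(.576,.074,.26,42.8)
```

```text
t 1.35 pos [0.535  0.0184 0.2672] yaw 42.8 open 0.0915 SHIFT [1.131, -0.216, 0.12] spin 0.0
```

Call:
step_arm:
  motion:
    - [[1.13,-0.22,0.12],0]
    - [[1.13,-0.22,0.12],0]
    - [[1.13,-0.22,0.12],0]

```text
time: 1.72
tool_pos: [0.5747, 0.0723, 0.2594]
tool_rot: [-3.141, 0.002, 0.748]
contact_force: [-0.2, -1.0, 0.2]
opening: 0.0917
grip_force: 0.0
```

```bash
cat >> h.py <<'E'
def wrist(f):
    from scipy.spatial.transform import Rotation as R
    s=robot.observe(); c=robot.read_camera('wrist'); M=np.eye(4);M[:3,:3]=R.from_euler('xyz',s['tool_rot']).as_matrix();M[:3,3]=s['tool_pos']
    M=M@np.array(c['T_tool_cam']); c['xyz']=M[:3,3]; c['rotation']=R.from_matrix(M[:3,:3]).as_euler('xyz')
    cv2.imwrite('pics/'+f+'.png',c['pixels'][:,:,::-1]); np.save('pics/'+f+'.npy',c,allow_pickle=True); return c
def blobs(c,lo,hi,amin=80):
    m=cv2.inRange(cv2.cvtColor(c['pixels'],cv2.COLOR_RGB2HSV),lo,hi); k,l,st,ce=cv2.connectedComponentsWithStats(m); o=[]
    for i in range(1,k):
        if st[i,4]>amin:
            cn=cv2.findContours((l==i).astype(np.uint8),0,2)[0][0]; o.append((st[i,4],ce[i].round(1),cv2.boxPoints(cv2.minAreaRect(cn)).round(1)))
    return o
OR=((3,150,90),(17,255,255)); BL=((105,130,60),(122,255,255))
E
python3 - <<'E'
from h import *
c=wrist('w1'); go(.576,.074,.26,42.8); print(c['xyz'],np.array(c['T_tool_cam']).round(3).tolist())
for z,m in((.05,OR),(.044,BL)):
    for b in blobs(c,*m): print(b[0],b[1],b[2].tolist(),plane(c,[b[1]],z).round(4).tolist(),plane(c,b[2],z).round(4).tolist())
E
```

```text
t 1.77 pos [0.5745 0.0715 0.2599] yaw 42.78 open 0.0925 SHIFT [0.046, -0.013, -0.002] spin -0.0
[0.63617223 0.12943314 0.40042126] [[-0.0, 0.951, 0.31, 0.084], [1.0, -0.0, 0.0, -0.0], [0.0, 0.31, -0.951, -0.141], [0.0, 0.0, 0.0, 1.0]]
696 [261.4 138.6] [[236.0, 132.0], [287.0, 132.0], [287.0, 145.0], [236.0, 145.0]] [[0.6, 0.093, 0.05]] [[0.5873, 0.1165, 0.05], [0.6227, 0.0784, 0.05], [0.6132, 0.0691, 0.05], [0.5774, 0.1077, 0.05]]
522 [260.  244.7] [[238.0, 230.0], [284.0, 230.0], [284.0, 252.0], [238.0, 252.0]] [[0.5111, 0.0123, 0.05]] [[0.5077, 0.0427, 0.05], [0.5427, 0.005, 0.05], [0.5231, -0.0141, 0.05], [0.4873, 0.0245, 0.05]]
472 [  5.7 122.4] [[0.0, 143.0], [0.0, 100.0], [14.0, 100.0], [14.0, 143.0]] [[0.4341, 0.2933, 0.044]] [[0.4115, 0.2869, 0.044], [0.4498, 0.3084, 0.044], [0.4592, 0.2985, 0.044], [0.4212, 0.2766, 0.044]]
2939 [261.  193.4] [[246.0, 146.0], [277.0, 146.0], [277.0, 244.0], [246.0, 244.0]] [[0.5553, 0.0518, 0.044]] [[0.5827, 0.0989, 0.044], [0.6049, 0.0751, 0.044], [0.523, -0.0035, 0.044], [0.4986, 0.0227, 0.044]]
```

View pics/w1.png

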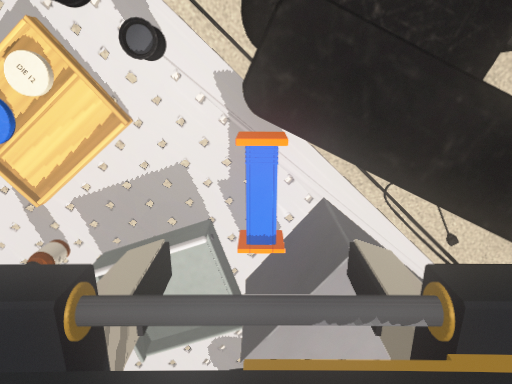

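Run:
```python
from h import *
t=load('top0'); s=load('side0'); w=load('w1')
print(tri(t,(200,106),s,(195,265)),tri(t,(333,68),s,(72,190)),tri(t,(333,68),w,(370,243)), tri(t,(200,106),w,(258,30)))
go(.580,.0745,.033,42.8)
```

```text
(array([0.63304899, 0.14921995, 0.03006844]), array([0.63522737, 0.1479725 , 0.03047207])) (array([ 0.72933233, -0.20055572,  0.02901508]), array([ 0.7937223 , -0.21735526,  0.05258633])) (array([ 0.70342595, -0.18530187,  0.11065558]), array([ 0.59813455, -0.07351579,  0.05635794])) (array([ 0.7010117 ,  0.17622919, -0.25325711]), array([ 0.70127085,  0.19300039, -0.25159615]))
t 1.77 pos [0.5745 0.0715 0.2599] yaw 42.78 open 0.0925 SHIFT [0.105, 0.027, 3.782] spin -0.0
```

Run:
```python
from h import *
w=load('w1'); t=load('top0')
for z in(0,.03,.08): print(z,plane(w,[(250,95),(330,180),(420,236)],z).round(3).tolist(),plane(t,[(205,110),(265,97),(330,75)],z).round(3).tolist(),'bench edge',plane(t,[(240,111)],0).round(3).tolist())
```

```text
0 [[0.622, 0.13, 0.0], [0.615, -0.008, 0.0], [0.642, -0.146, 0.0]] [[0.629, 0.139, 0.0], [0.662, -0.022, 0.0], [0.719, -0.197, 0.0]] bench edge [[0.625, 0.045, 0.0]]
0.03 [[0.623, 0.13, 0.03], [0.617, 0.003, 0.03], [0.641, -0.125, 0.03]] [[0.622, 0.136, 0.03], [0.654, -0.021, 0.03], [0.71, -0.192, 0.03]] bench edge [[0.625, 0.045, 0.0]]
0.08 [[0.625, 0.13, 0.08], [0.619, 0.02, 0.08], [0.641, -0.091, 0.08]] [[0.611, 0.132, 0.08], [0.642, -0.019, 0.08], [0.695, -0.183, 0.08]] bench edge [[0.625, 0.045, 0.0]]
```

Call:
step_arm:
  motion:
    - [[0.1,0.03,0.8],0]
    - [[0.1,0.03,1.6],0]
    - [[0.1,0.03,2.2],0]
    - [[0.1,0.03,2.4],0]
    - [[0.1,0.03,2.6],0]
    - [[0.1,0.03,2.7],0]
  hand: 70

```text
time: 2.52
tool_pos: [0.5812, 0.0745, 0.0989]
tool_rot: [3.14, -0.001, 0.746]
contact_force: [-0.3, 0.0, 1.1]
opening: 0.067
grip_force: 0.0
```

Run:
```python
from h import *
go(.580,.0745,.033,42.8); print(robot.observe()['contact_force'])
```

```text
t 2.52 pos [0.5812 0.0745 0.0989] yaw 42.76 open 0.067 SHIFT [-0.016, -0.014, 1.098] spin -0.001
[-0.3143812   0.00203327  1.11712777]
```

Call:
step_arm:
  motion:
    - [[0,0,0.25],0]
    - [[0,0,0.5],0]
    - [[0,0,0.75],0]
    - [[0,0,0.95],0]
    - [[0,0,1.1],0]
    - [[0,0,1.1],0]

```text
time: 3.28
tool_pos: [0.5803, 0.0749, 0.0314]
tool_rot: [-3.141, 0.001, 0.747]
contact_force: [0.3, -0.4, 0.5]
opening: 0.0669
grip_force: 0.0
```

Call:
step_arm:
  motion:
    - [[0,0,0],0]
    - [[0,0,0],0]
    - [[0,0,0],0]
    - [[0,0,0],0]
  hand: 200
  squeeze: 20

```text
time: 3.78
tool_pos: [0.5808, 0.0749, 0.0325]
tool_rot: [3.141, -0.0, 0.747]
contact_force: [-0.2, 0.1, 0.9]
opening: 0.0341
grip_force: 20.0
```

Call:
step_arm:
  motion:
    - [[0,0,-0.25],0]
    - [[0.2,-0.22,-0.3],0]
    - [[0.44,-0.48,-0.3],0]
    - [[0.68,-0.73,-0.3],0]
    - [[0.68,-0.73,-0.2],0]
    - [[0.68,-0.73,-0.02],0]
    - [[0.68,-0.73,0.0],0]
    - [[0.68,-0.73,0.0],0]

```text
time: 4.78
tool_pos: [0.581, 0.1344, 0.032]
tool_rot: [3.141, 0.0, 0.746]
contact_force: [0.0, 0.5, -0.2]
opening: 0.0338
grip_force: 20.0
```

Call:
step_arm:
  motion:
    - [[0,0,0],0]
    - [[0,0,0],0]
    - [[-0.15,0,0],0]
    - [[-0.35,0,0],0]
    - [[-0.35,0,0],0]
  hand: 90

```text
time: 5.4
tool_pos: [0.5649, 0.1196, 0.0323]
tool_rot: [3.142, 0.0, 0.746]
contact_force: [1.1, -0.6, 0.0]
opening: 0.0594
grip_force: 0.0
```

Run:
```python
from h import *
c=wrist('w2'); s=snap('side','s2'); t=snap('top','t2'); go(.580,.0745,.033,42.8)
for n,c in(('w',c),('t',t),('s',s)):
  for z,m in((.05,OR),(.044,BL)):
    for b in blobs(c,*m,40): print(n,z,b[0],b[1],plane(c,[b[1]],z).round(4).tolist(),plane(c,b[2],z).round(3).tolist() if n=='w' else '')
```

```text
t 5.55 pos [0.5659 0.1204 0.0324] yaw 42.77 open 0.0594 SHIFT [-0.346, 0.721, -0.009] spin -0.001
w 0.05 5613 [259.8 183. ] [[0.6011, 0.1529, 0.05]] [[0.589, 0.179, 0.05], [0.625, 0.14, 0.05], [0.613, 0.126, 0.05], [0.575, 0.167, 0.05]]
w 0.044 6881 [259.  250.8] [[0.5779, 0.1318, 0.044]] [[0.58, 0.157, 0.044], [0.603, 0.132, 0.044], [0.575, 0.104, 0.044], [0.55, 0.131, 0.044]]
w 0.044 2461 [259.  341.4] [[0.5439, 0.1004, 0.044]] [[0.539, 0.119, 0.044], [0.562, 0.094, 0.044], [0.548, 0.082, 0.044], [0.525, 0.106, 0.044]]
t 0.044 316 [132.9 195.1] [[0.4024, 0.3199, 0.044]] 
t 0.044 221 [330.9 272.7] [[0.2001, -0.1772, 0.044]] 
s 0.05 62 [324.1 212.7] [[0.3251, 0.194, 0.05]] 
s 0.05 430 [211.7 258.7] [[0.6043, 0.1675, 0.05]] 
s 0.044 90 [274.8 135.5] [[0.2228, -0.1421, 0.044]] 
s 0.044 57 [221.7 228.7] [[0.5431, 0.1006, 0.044]] 
s 0.044 278 [218.  242.6] [[0.5701, 0.1318, 0.044]] 
s 0.044 475 [335.1 277.4] [[0.4233, 0.3399, 0.044]]
```

View pics/s2.png

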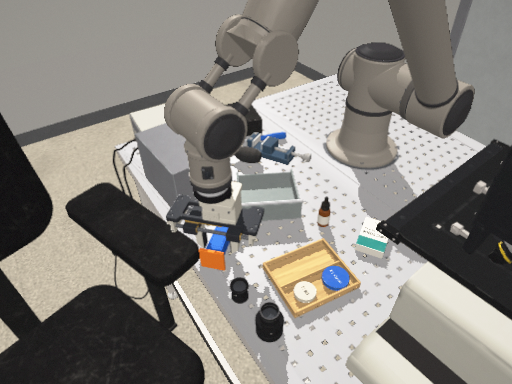

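Call:
step_arm:
  motion:
    - [[-0.05,0,0],0]
    - [[-0.05,0,0],0]
    - [[-0.05,0,0],0]
    - [[-0.05,0,0],0]
    - [[-0.05,0,-0.15],0]
    - [[-0.05,0,-0.4],0]
    - [[-0.05,0,-0.7],0]
    - [[-0.05,0,-1.0],0]
    - [[-0.05,0,-1.3],0]
    - [[-0.05,0,-1.3],0]
  hand: 220
  squeeze: 3

```text
time: 6.8
tool_pos: [0.5644, 0.1186, 0.1125]
tool_rot: [3.139, -0.003, 0.747]
contact_force: [0.6, -0.0, -2.6]
opening: 0.034
grip_force: 3.0
```

Run:
```python
from h import *
s=snap('side','s3'); w=wrist('w3'); go(.44,.16,.2,61.1)
a=cv2.resize(s['pixels'][150:310,130:300],None,fx=2.35,fy=2.35,interpolation=cv2.INTER_CUBIC); b=cv2.resize(w['pixels'],(400,300)); 
o=np.zeros((376,800,3),np.uint8);o[:376,:400]=a[:376,:400];o[:300,400:]=b;cv2.imwrite('pics/c3.png',o[:,:,::-1])
```

```text
t 6.9 pos [0.5631 0.1185 0.1104] yaw 42.79 open 0.034 SHIFT [-1.035, -1.901, -1.495] spin -0.32
```

View pics/c3.png

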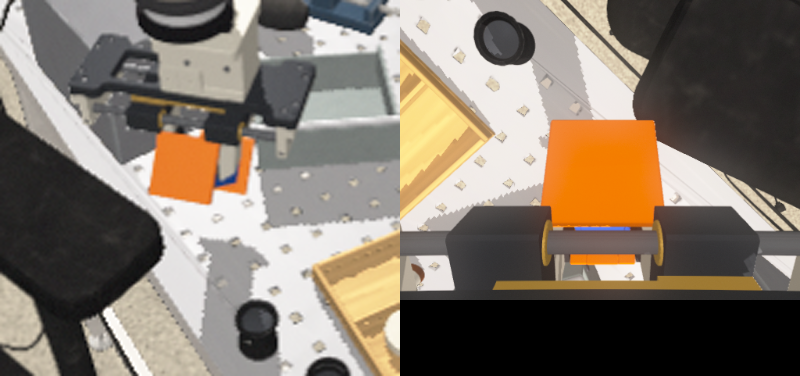

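Call:
step_arm:
  motion:
    - [[0,0,-0.6],0]
    - [[0,0,-1.2],0]
    - [[0,0,-1.5],0]
    - [[0,0,-1.5],0]

```text
time: 7.4
tool_pos: [0.5636, 0.1185, 0.2007]
tool_rot: [3.141, -0.001, 0.747]
contact_force: [-0.6, 0.1, -0.6]
opening: 0.0339
grip_force: 3.0
```

```bash
cat >> h.py <<'E'
def tilt(f):
    c=wrist(f); b=max(blobs(c,*OR),key=lambda b:b[0])
    m=cv2.inRange(cv2.cvtColor(c['pixels'],cv2.COLOR_RGB2HSV),*OR); k,l,st,_=cv2.connectedComponentsWithStats(m); i=1+st[1:,4].argmax()
    cn=max(cv2.findContours((l==i).astype(np.uint8),0,2)[0],key=cv2.contourArea)
    q=cv2.approxPolyDP(cv2.convexHull(cn),8,True)[:,0].astype(float); print('quad',q.tolist())
    if len(q)!=4: q=cv2.boxPoints(cv2.minAreaRect(cn)).astype(float)
    mu=q.mean(0); q=q[np.argsort(np.arctan2(*(q-mu).T[::-1]))]  # tl,tr,br,bl
    h=.027; o=np.array([[-h,h,0],[h,h,0],[h,-h,0],[-h,-h,0]])
    for ok,rv,tv in zip(*[iter([])]*3): pass
    n,rvs,tvs,er=cv2.solvePnPGeneric(o,q,np.array(c['intrinsics']),np.array([c['k1'],0,0,0,0.]),flags=cv2.SOLVEPNP_IPPE)
    F=np.diag([1,-1,-1.]); T=np.array(c['T_tool_cam'])
    for rv,tv,e in zip(rvs,tvs,er):
        N=T[:3,:3]@F@cv2.Rodrigues(rv)[0][:,2]; p=T[:3,:3]@F@tv[:,0]+T[:3,3]
        if N[2]>0: N=-N
        print('base face normal(tool)',N.round(3),'slope',np.degrees(np.arctan2(-N[2],N[0])).round(1),'base centre(tool)',p.round(4),'mouth(tool)',(p-.13*N).round(4),'err',e)
E
sed -i '/for ok,rv,tv in zip/d' h.py
python3 - <<'E'
from h import *
tilt('w4'); go(.44,.16,.2,61.1)
E
```

```text
quad [[326.0, 159.0], [335.0, 255.0], [327.0, 291.0], [196.0, 294.0], [182.0, 263.0], [192.0, 160.0]]
base face normal(tool) [-0.097  0.001 -0.995] slope 95.6 base centre(tool) [ 0.0347 -0.0003 -0.0306] mouth(tool) [ 0.0473 -0.0005  0.0988] err [4.89268483]
base face normal(tool) [ 0.782  0.001 -0.624] slope 38.6 base centre(tool) [ 0.0395 -0.0003 -0.0291] mouth(tool) [-0.0621 -0.0005  0.052 ] err [6.90345415]
t 7.45 pos [0.5629 0.1184 0.1995] yaw 42.78 open 0.0343 SHIFT [-1.033, -1.9, -0.008] spin -0.32
```

```bash
sed -i "s/^    if len(q)!=4.*/    if len(q)!=4:\n        q=q[q[:,1]<q[:,1].max()-12]; q=q[np.argsort(q[:,1])]; q=np.r_[q[:2],q[-2:]]/; s/def tilt(f):/def tilt(f,old=False):/; s/    c=wrist(f); b=.*/    c=load(f) if old else wrist(f)/" h.py
python3 - <<'E'
from h import *
tilt('w4',True)
c=load('w4'); print(c['pixels'][::12,258].tolist()[10:27])
E
```

```text
quad [[326.0, 159.0], [335.0, 255.0], [327.0, 291.0], [196.0, 294.0], [182.0, 263.0], [192.0, 160.0]]
base face normal(tool) [ 0.91  -0.043 -0.412] slope 24.3 base centre(tool) [ 0.042  -0.0004 -0.0183] mouth(tool) [-0.0764  0.0052  0.0353] err [4.74799866]
base face normal(tool) [-0.449  0.034 -0.893] slope 116.7 base centre(tool) [ 0.038  -0.0001 -0.024 ] mouth(tool) [ 0.0964 -0.0046  0.0921] err [11.70572906]
[[240, 235, 232], [225, 218, 214], [234, 227, 223], [239, 232, 228], [243, 130, 42], [244, 130, 24], [244, 126, 0], [244, 125, 0], [244, 126, 0], [244, 125, 0], [245, 126, 0], [245, 127, 0], [245, 127, 0], [244, 126, 0], [244, 128, 0], [114, 94, 87], [113, 100, 96]]
```

```bash
cat >> h.py <<'E'
def tilt2(f,old=False):
    c=load(f) if old else wrist(f); m=cv2.inRange(cv2.cvtColor(c['pixels'],cv2.COLOR_RGB2HSV),*OR)
    T=np.array(c['T_tool_cam']); K=np.array(c['intrinsics']); d=np.array([c['k1'],0,0,0,0.]); P=[]; k,l,st,_=cv2.connectedComponentsWithStats(m); l=l==1+st[1:,4].argmax()
    R=[]
    for r in range(384):
        x=np.where(l[r])[0]
        if len(x)>60: R.append((r,x[0]-.5,x[-1]+.5))
    R=np.array(R); w=R[:,2]-R[:,1]; i=w[:len(w)].argmax(); S=R[2:max(i-3,8)]
    a=np.polyfit(S[:,0],S[:,1],1); b=np.polyfit(S[:,0],S[:,2],1); print('rows',R[0],R[i],R[-1],len(S),'f',K[0,0].round(1))
    for r in (R[0,0],R[i,0]):
        q=cv2.undistortPoints(np.array([[np.polyval(a,r),r],[np.polyval(b,r),r]]).reshape(-1,1,2),K,d)[:,0]
        z=.054/np.linalg.norm(q[1]-q[0]); u=q.mean(0)*z; P.append(T[:3,:3]@np.array([u[0],-u[1],-z])+T[:3,3])
    v=P[1]-P[0]; print('upper edge mid',P[0].round(4),'lower pt',P[1].round(4),'len',np.linalg.norm(v).round(4),'slope',np.degrees(np.arctan2(-v[0],v[2]) ).round(1))
E
python3 - <<'E'
from h import *
tilt2('w4',True)
E
```

```text
rows [159.  192.5 326.5] [258.  181.5 335.5] [294.  195.5 322.5] 94 f 339.9
upper edge mid [ 0.0561 -0.0002 -0.0068] lower pt [ 0.0263 -0.0003 -0.0338] len 0.0402 slope 132.2
```

Run:
```python
from h import *
w=load('w1')['pixels'][205:285,80:230]; t=load('top0')['pixels'][155:230,195:285]; s=load('side0')['pixels'][165:225,230:310]
o=np.zeros((600,800,3),np.uint8)
a=cv2.resize(w,None,fx=4,fy=4,interpolation=1);o[:320,:600]=a
b=cv2.resize(t,None,fx=3.6,fy=3.6,interpolation=1)[:270];o[330:330+b.shape[0],:b.shape[1]]=b
b=cv2.resize(s,None,fx=4.5,fy=4.5,interpolation=1);o[330:330+270,400:400+360]=b[:270]
cv2.imwrite('pics/c4.png',o[:,:,::-1])
```

```text
(no output)
```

View pics/c4.png

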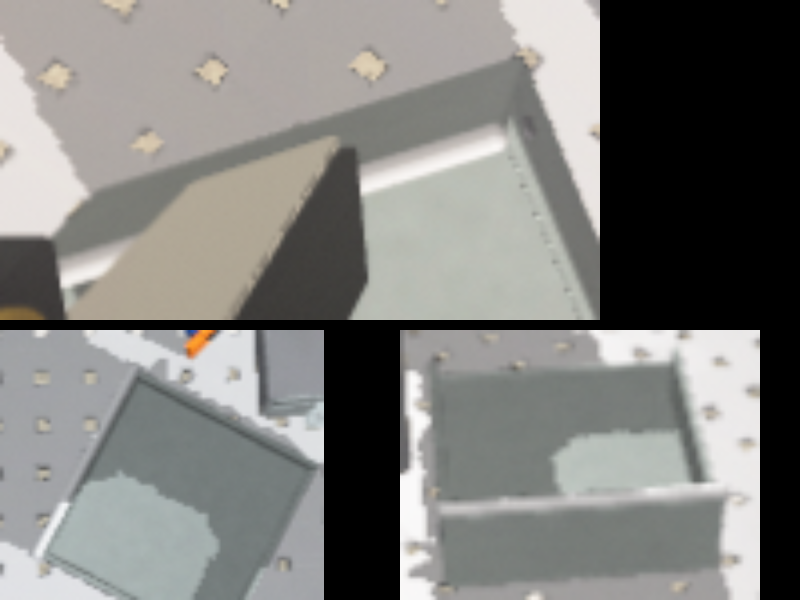

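Run:
```python
from h import *
w=load('w1');t=load('top0');s=load('side0')
for n,c,p in(('w',w,[(204.5,240.),(95,272.5)]),('t',t,[(232.8,166.7),(206.3,217)]),('s',s,[(239.,204.2),(302.8,200.8)])):
    q=plane(c,p,.058); print(n,q.round(4).tolist(),q.mean(0).round(4),np.linalg.norm(q[0]-q[1]).round(4),np.degrees(np.arctan2(*(q[1]-q[0])[1::-1])).round(1))
print(plane(w,[(80+522/4,205+60/4),(80+95/4,205+190/4)],0).round(4))
print(tri(t,(232.8,166.7),w,(204.5,240)),tri(t,(232.8,166.7),s,(239,204.2)),tri(t,(206.3,217),s,(302.8,200.8)))
```

```text
w [[0.4765, 0.0638, 0.058], [0.3613, 0.1288, 0.058]] [0.4189 0.0963 0.058 ] 0.1322 150.6
t [[0.4696, 0.065, 0.058], [0.344, 0.1329, 0.058]] [0.4068 0.0989 0.058 ] 0.1427 151.6
s [[0.4765, 0.0671, 0.058], [0.3461, 0.1413, 0.058]] [0.4113 0.1042 0.058 ] 0.1501 150.3
[[0.4759 0.065  0.    ]
 [0.3469 0.1373 0.    ]]
(array([0.47066436, 0.06524857, 0.04817557]), array([0.47192434, 0.06193924, 0.04822217])) (array([0.47014922, 0.06511814, 0.05284101]), array([0.47394458, 0.06259491, 0.05318953])) (array([0.34407183, 0.13345471, 0.05117431]), array([0.34110939, 0.13595379, 0.05136437]))
```

Run:
```python
from h import *
go(.450,.169,.19,60.7)
```

```text
t 7.45 pos [0.5629 0.1184 0.1995] yaw 42.78 open 0.0343 SHIFT [-0.809, -1.897, 0.159] spin -0.313
```

Call:
step_arm:
  motion:
    - [[-0.2,-0.4,0],-0.08]
    - [[-0.4,-0.9,0],-0.16]
    - [[-0.6,-1.4,0.1],-0.24]
    - [[-0.8,-1.9,0.16],-0.313]
    - [[-0.81,-1.9,0.16],-0.313]
    - [[-0.81,-1.9,0.16],-0.313]
  squeeze: 12

```text
time: 8.2
tool_pos: [0.4503, 0.1689, 0.1899]
tool_rot: [-3.141, 0.001, 1.059]
contact_force: [0.3, 0.2, -1.9]
opening: 0.0338
grip_force: 12.0
```

Run:
```python
from h import *
tilt2('w5'); s=snap('side','s5'); go(.448,.166,.1625,60.7)
w=load('w5')['pixels']
o=np.zeros((480,800,3),np.uint8)
b=cv2.resize(s['pixels'][130:290,165:315],None,fx=2.8,fy=2.8,interpolation=2);o[:448,:420]=b
o[:285,420:]=cv2.resize(w,(380,285)); cv2.imwrite('pics/c5.png',o[:,:,::-1])
```

```text
rows [159.  192.5 325.5] [262.  181.5 336.5] [294.  195.5 322.5] 98 f 339.9
upper edge mid [ 0.0562 -0.0005 -0.007 ] lower pt [ 0.0253 -0.0005 -0.0346] len 0.0415 slope 131.7
t 8.3 pos [0.4508 0.1688 0.1902] yaw 60.66 open 0.0339 SHIFT [-0.063, -0.018, 0.461] spin -0.001
```

View pics/c5.png

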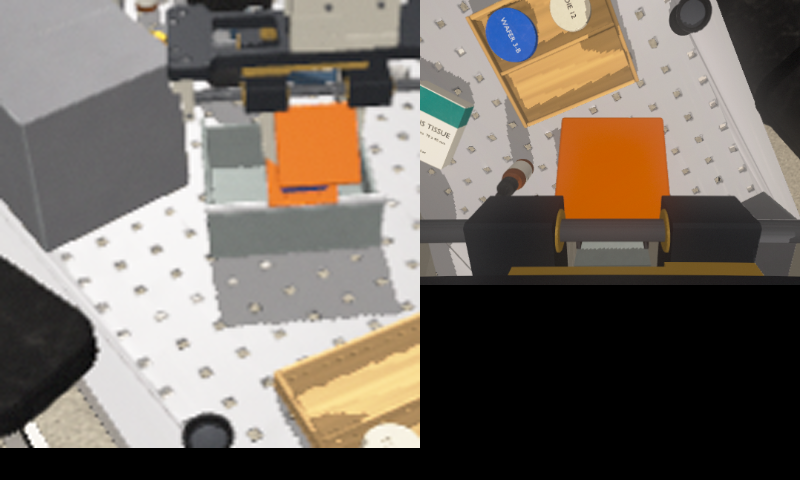

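Run:
```python
from h import *
go(.4445,.1597,.1637,60.7)
```

```text
t 8.3 pos [0.4508 0.1688 0.1902] yaw 60.66 open 0.0339 SHIFT [-0.183, -0.018, 0.441] spin -0.001
```

Call:
step_arm:
  motion:
    - [[-0.18,-0.02,0.44],0]
    - [[-0.18,-0.02,0.44],0]
    - [[-0.35,-0.02,0.61],0]
    - [[-0.65,-0.02,0.91],0]
    - [[-0.55,-0.02,0.81],0]
    - [[-0.45,-0.02,0.71],0]
    - [[-0.35,-0.02,0.61],0]
    - [[-0.35,-0.02,0.61],0]
  squeeze: 25

```text
time: 9.3
tool_pos: [0.4396, 0.1522, 0.1548]
tool_rot: [3.14, -0.001, 1.061]
contact_force: [-1.1, -0.0, -2.2]
opening: 0.0339
grip_force: 25.0
```

Run:
```python
from h import *
tilt2('w6'); go(.4445,.1597,.1637,60.7)
```

```text
rows [154.  191.5 325.5] [262.  178.5 338.5] [294.  195.5 322.5] 103 f 339.9
upper edge mid [ 0.0588 -0.0006 -0.0099] lower pt [ 0.0271 -0.0006 -0.0379] len 0.0423 slope 131.5
t 9.35 pos [0.4391 0.1519 0.1544] yaw 60.78 open 0.0336 SHIFT [0.158, 0.016, -0.155] spin 0.001
```

Call:
step_arm:
  motion:
    - [[0.12,0,-0.12],0]
    - [[0.12,0,-0.12],0]
    - [[-0.05,0,0.05],0]
    - [[-0.37,0,0.37],0]
    - [[-0.2,0,0.2],0]
    - [[0.0,0,0.0],0]
    - [[0.0,0,0.0],0]
  squeeze: 45

```text
time: 10.22
tool_pos: [0.4394, 0.1518, 0.1545]
tool_rot: [3.14, -0.001, 1.061]
contact_force: [0.3, -0.0, -1.4]
opening: 0.0333
grip_force: 45.0
```

Run:
```python
from h import *
tilt2('w7'); s=snap('side','s7'); t=snap('top','t7'); go(.4445,.1597,.1637,60.7)
o=np.zeros((480,800,3),np.uint8)
b=cv2.resize(s['pixels'][130:290,185:315],None,fx=3,fy=3,interpolation=2);o[:480,:390]=b
b=cv2.resize(t['pixels'][150:270,190:290],None,fx=4,fy=4,interpolation=2);o[:480,400:800]=b
cv2.imwrite('pics/c7.png',o[:,:,::-1])
```

```text
rows [146.  188.5 328.5] [254.  175.5 341.5] [294.  195.5 322.5] 103 f 339.9
upper edge mid [ 0.0626 -0.0006 -0.014 ] lower pt [ 0.0315 -0.0006 -0.0407] len 0.0409 slope 130.6
t 10.38 pos [0.4381 0.1511 0.1534] yaw 60.73 open 0.0337 SHIFT [0.176, 0.022, -0.171] spin 0.001
```

View pics/c7.png

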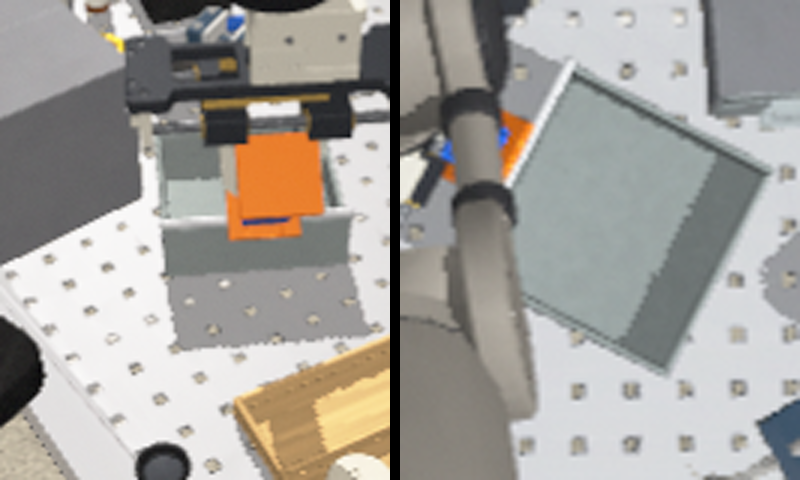

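Call:
step_arm:
  motion:
    - [[0.25,0,-0.25],0]
    - [[0.25,0,-0.25],0]
    - [[-0.02,0,0.02],0]
    - [[-0.42,0,0.42],0]
    - [[-0.1,0,0.1],0]
    - [[0.2,0,-0.2],0]
    - [[0.2,0,-0.2],0]
    - [[0.2,0,-0.2],0]
  squeeze: 45

```text
time: 11.38
tool_pos: [0.4434, 0.1611, 0.1648]
tool_rot: [-3.14, 0.002, 1.06]
contact_force: [-0.2, -0.2, -1.0]
opening: 0.0336
grip_force: 57.8
```

Run:
```python
from h import *
tilt2('w8'); t=snap('top','t8'); d=np.abs(t['pixels'].astype(int)-load('t7')['pixels'])[165:240,225:285].sum(2)>60; print('tray change',d.sum())
m=(t['pixels'][165:240,222:285].max(2)<70); print('dark',m.sum(), (load('t7')['pixels'][165:240,222:285].max(2)<70).sum())
go(.4445,.1597,.1637,60.7)
```

```text
rows [139.  184.5 331.5] [260.  172.5 345.5] [294.  195.5 322.5] 116 f 339.9
upper edge mid [ 0.0657 -0.0004 -0.017 ] lower pt [ 0.0319 -0.0004 -0.0454] len 0.0441 slope 130.1
tray change 0
dark 0 0
t 11.47 pos [0.4436 0.1611 0.1649] yaw 60.7 open 0.0336 SHIFT [-0.014, 0.024, 0.02] spin 0.0
```

Run:
```python
from h import *
s=load('s5')['pixels'].astype(int); go(.545,.118,.195,42.8);go(.545,.118,.115,42.8)
```

```text
t 11.47 pos [0.4436 0.1611 0.1649] yaw 60.7 open 0.0336 SHIFT [0.199, 1.824, -0.505] spin 0.312
t 11.47 pos [0.4436 0.1611 0.1649] yaw 60.7 open 0.0336 SHIFT [0.201, 1.827, 0.828] spin 0.312
```

Call:
step_arm:
  motion:
    - [[0.1,0.1,-0.4],0.1]
    - [[0.15,0.8,-0.5],0.2]
    - [[0.2,1.5,-0.4],0.312]
    - [[0.2,1.83,0.1],0.312]
    - [[0.2,1.83,0.6],0.312]
    - [[0.2,1.83,0.83],0.312]
    - [[0.2,1.83,0.83],0.312]

```text
time: 12.35
tool_pos: [0.5455, 0.1185, 0.1153]
tool_rot: [-3.14, 0.002, 0.748]
contact_force: [0.5, -0.2, -0.9]
opening: 0.0339
grip_force: 57.3
```

Call:
step_arm:
  motion:
    - [[0,0,0.3],0]
    - [[0,0,0.6],0]
    - [[0,0,0.9],0]
    - [[0,0,1.15],0]
    - [[0,0,1.35],0]
    - [[0,0,1.35],0]
  squeeze: 4

```text
time: 13.1
tool_pos: [0.5454, 0.1184, 0.0343]
tool_rot: [-3.14, 0.002, 0.748]
contact_force: [0.2, 0.6, -1.1]
opening: 0.0339
grip_force: 4.0
```

Run:
```python
from h import *
c=wrist('w9'); go(.55,.12,.033,42.8); print(robot.observe()['contact_force'])
for m in (OR,BL):
    for b in blobs(c,*m): print(b[0],b[1],b[2].tolist(),plane(c,[b[1]],.05).round(4).tolist())
c=load('w2')
for m in (OR,BL):
    for b in blobs(c,*m): print(b[0],b[1],b[2].tolist())
```

```text
t 13.15 pos [0.5457 0.1184 0.0347] yaw 42.84 open 0.0338 SHIFT [0.07, 0.03, 0.028] spin 0.001
[ 0.0384092  -1.00810052 -0.99276099]
5204 [258.6 147.4] [[185.0, 128.0], [332.0, 128.0], [332.0, 165.0], [185.0, 165.0]] [[0.5909, 0.161, 0.05]]
263 [217.8 347.1] [[211.0, 332.0], [223.0, 332.0], [223.0, 359.0], [211.0, 359.0]] [[0.512, 0.113, 0.05]]
245 [299.9 347.2] [[295.0, 332.0], [306.0, 332.0], [306.0, 359.0], [295.0, 359.0]] [[0.5372, 0.0859, 0.05]]
10453 [258.8 228.6] [[215.0, 166.0], [302.0, 166.0], [302.0, 294.0], [215.0, 294.0]] [[0.567, 0.1388, 0.05]]
2425 [258.9 341.4] [[223.0, 325.0], [295.0, 325.0], [295.0, 358.0], [223.0, 358.0]] [[0.5269, 0.1015, 0.05]]
5613 [259.8 183. ] [[187.0, 160.0], [331.0, 160.0], [331.0, 207.0], [187.0, 207.0]]
6881 [259.  250.8] [[217.0, 209.0], [302.0, 209.0], [302.0, 294.0], [217.0, 294.0]]
2461 [259.  341.4] [[223.0, 325.0], [295.0, 325.0], [295.0, 358.0], [223.0, 358.0]]
```

Call:
step_arm:
  motion:
    - [[0,0,0.02],0]
    - [[0.1,0,0.02],0]
    - [[0.19,0,0.02],0]
    - [[0.19,0,0.02],0]
  hand: 110

```text
time: 13.65
tool_pos: [0.5552, 0.1267, 0.0341]
tool_rot: [3.141, -0.001, 0.748]
contact_force: [1.3, 0.3, 0.1]
opening: 0.0521
grip_force: 0.0
```

Call:
step_arm:
  motion:
    - [[0,0,0],0]
    - [[0,0,0],0]
    - [[0,0,0],0]
    - [[0,0,-0.3],0]
    - [[0,0,-0.8],0]
    - [[0,0,-1.4],0]
    - [[0,0,-2.0],0]
    - [[0,0,-2.5],0]
    - [[0,0,-2.5],0]
    - [[0,0,-2.5],0]
  hand: 220
  squeeze: 3

```text
time: 14.9
tool_pos: [0.5539, 0.1263, 0.1826]
tool_rot: [-3.14, 0.002, 0.748]
contact_force: [-0.2, 0.5, -2.0]
opening: 0.0342
grip_force: 3.0
```

Run:
```python
from h import *
tilt2('w10'); go(.450,.169,.19,60.7)
```

```text
rows [155.  191.5 326.5] [255.  180.5 336.5] [294.  195.5 322.5] 95 f 339.9
upper edge mid [ 0.0581 -0.0001 -0.0088] lower pt [ 0.028  -0.0003 -0.0347] len 0.0398 slope 130.7
t 14.95 pos [0.5537 0.1263 0.1822] yaw 42.84 open 0.0341 SHIFT [-0.784, -1.698, -0.124] spin -0.312
```

Run:
```python
from h import *
go(.4588,.1853,.193,60.7)
```

```text
t 14.95 pos [0.5537 0.1263 0.1822] yaw 42.84 open 0.0341 SHIFT [-0.491, -1.798, -0.175] spin -0.312
```

Call:
step_arm:
  motion:
    - [[-0.2,-0.7,-0.17],-0.1]
    - [[-0.35,-1.3,-0.17],-0.22]
    - [[-0.49,-1.8,-0.17],-0.312]
    - [[-0.49,-1.8,-0.17],-0.312]
    - [[-0.49,-1.8,-0.17],-0.312]
  squeeze: 40

```text
time: 15.58
tool_pos: [0.4599, 0.1854, 0.1935]
tool_rot: [-3.141, 0.001, 1.059]
contact_force: [-0.1, 0.5, -0.4]
opening: 0.0342
grip_force: 40.0
```

Run:
```python
from h import *
go(.4311,.1359,.1364,60.7)
```

```text
t 15.57 pos [0.4599 0.1854 0.1935] yaw 60.68 open 0.0342 SHIFT [-0.953, -0.015, 0.952] spin -0.0
```

Call:
step_arm:
  motion:
    - [[-0.4,-0.01,0.4],0]
    - [[-0.98,-0.01,0.98],0]
    - [[-0.7,-0.01,0.7],0]
    - [[-0.5,-0.01,0.5],0]
    - [[-0.5,-0.01,0.5],0]
    - [[-0.5,-0.01,0.5],0]

```text
time: 16.32
tool_pos: [0.4442, 0.1591, 0.1633]
tool_rot: [-3.141, 0.001, 1.059]
contact_force: [-0.3, 1.2, -1.5]
opening: 0.034
grip_force: 39.9
```

Run:
```python
from h import *
tilt2('w11'); t=snap('top','t11'); s=snap('side','s11')
d=np.abs(t['pixels'].astype(int)-load('t7')['pixels'])[165:240,225:285].sum(2)>60; print('tray change',d.sum())
def f(c): 
    a=c['pixels'].astype(int)[150:225,225:310]; m=(a.max(2)<60); ys,xs=np.where(m); return m.sum(), (xs.mean()+225,ys.mean()+150) if m.sum() else 0
print(f(s),f(load('s7')),f(load('side0'))); go(.4311,.1359,.1364,60.7)
```

```text
rows [148.  187.5 329.5] [262.  175.5 340.5] [294.  195.5 322.5] 109 f 339.9
upper edge mid [ 0.0619 -0.0008 -0.0142] lower pt [ 0.0288 -0.0008 -0.041 ] len 0.0426 slope 129.1
tray change 0
(np.int64(640), (np.float64(273.225), np.float64(164.7203125))) (np.int64(609), (np.float64(274.0295566502463), np.float64(165.45320197044336))) (np.int64(201), (np.float64(247.07462686567163), np.float64(156.81592039800995)))
t 16.48 pos [0.4441 0.1593 0.1636] yaw 60.69 open 0.0339 SHIFT [-0.445, 0.002, 0.453] spin -0.0
```

```bash
cat > th.py <<'E'
from h import *
def proj(c,P):
    Rm=Rot(c); p=(np.array(P)-c['xyz'])@Rm; q=np.c_[p[:,0],-p[:,1],-p[:,2]]
    return cv2.projectPoints(q,np.zeros(3),np.zeros(3),np.array(c['intrinsics']),np.array([c['k1'],0,0,0,0.]))[0][:,0]
def check(f,tcp,e,yaw=60.7):
    c=load(f); m=cv2.inRange(cv2.cvtColor(c['pixels'],cv2.COLOR_RGB2HSV),*OR); n,l,st,ce=cv2.connectedComponentsWithStats(m)
    for i in range(1,n):
        if st[i,4]>30 and 200<ce[i][0]<310: 
            cn=max(cv2.findContours((l==i).astype(np.uint8),0,2)[0],key=cv2.contourArea); print(f,st[i],cv2.approxPolyDP(cn,2,True)[:,0].tolist())
    y=np.radians(yaw); X=np.array([np.cos(y),np.sin(y),0]);Y=np.array([np.sin(y),-np.cos(y),0]);Z=np.array([0,0,-1.])
    for th in (40,45,50,55):
        a=np.radians(th); b=np.array(e); r=b+.13*np.array([-np.cos(a),np.sin(a)]); up=.054*np.array([-np.sin(a),-np.cos(a)])
        P=[np.array(tcp)+X*q[0]+Z*q[1]+Y*k for q in (b,b+up,r) for k in(-.027,.027)]
        print(th,proj(c,P).round(1).tolist())
E
python3 - <<'E'
from th import *
check('s7',(.4392,.1517,.1543),(.0626,-.0140)); check('s11',(.4442,.1592,.1635),(.0619,-.0142))
E
```

```text
s7 [213 120   7   5  31] [[213, 121], [214, 124], [219, 123], [219, 120]]
s7 [261 174  32  36 901] [[287, 174], [267, 175], [264, 178], [265, 194], [261, 194], [261, 209], [284, 208], [284, 202], [292, 200], [290, 177]]
40 [[291.9, 201.0], [263.8, 202.6], [290.4, 172.9], [262.3, 174.4], [283.5, 198.6], [259.7, 199.9]]
45 [[291.9, 201.0], [263.8, 202.6], [290.1, 173.0], [262.1, 174.5], [283.7, 203.6], [260.0, 205.0]]
50 [[291.9, 201.0], [263.8, 202.6], [289.7, 173.4], [262.0, 174.9], [284.1, 208.6], [260.3, 210.0]]
55 [[291.9, 201.0], [263.8, 202.6], [289.4, 174.0], [261.8, 175.5], [284.5, 213.5], [260.6, 215.0]]
s11 [260 173  33  38 945] [[287, 173], [267, 174], [264, 177], [265, 194], [260, 195], [261, 210], [284, 209], [284, 202], [292, 200], [291, 178]]
40 [[292.4, 200.3], [263.9, 202.0], [290.9, 171.7], [262.3, 173.2], [283.8, 198.0], [259.6, 199.3]]
45 [[292.4, 200.3], [263.9, 202.0], [290.6, 171.9], [262.1, 173.4], [284.1, 203.0], [259.9, 204.4]]
50 [[292.4, 200.3], [263.9, 202.0], [290.2, 172.3], [262.0, 173.8], [284.4, 208.1], [260.3, 209.5]]
55 [[292.4, 200.3], [263.9, 202.0], [289.9, 172.9], [261.9, 174.4], [284.8, 213.1], [260.6, 214.6]]
```

Run:
```python
from h import *
go(.4468,.1638,.1947,60.7);go(.425,.125,.1407,60.7)
```

```text
t 16.48 pos [0.4441 0.1593 0.1636] yaw 60.69 open 0.0339 SHIFT [0.087, 0.002, -0.519] spin -0.0
t 16.48 pos [0.4441 0.1593 0.1636] yaw 60.69 open 0.0339 SHIFT [-0.653, 0.002, 0.382] spin -0.0
```

Call:
step_arm:
  motion:
    - [[0.09,0,-0.3],0]
    - [[0.09,0,-0.52],0]
    - [[0.09,0,-0.52],0]
    - [[-0.19,0,-0.18],0]
    - [[-0.675,0,0.41],0]
    - [[-0.5,0,0.2],0]
    - [[-0.39,0,0.06],0]
    - [[-0.39,0,0.06],0]
    - [[-0.39,0,0.06],0]
  squeeze: 45

```text
time: 17.6
tool_pos: [0.4329, 0.1393, 0.1604]
tool_rot: [3.142, 0.0, 1.06]
contact_force: [-0.0, 0.4, -0.7]
opening: 0.0335
grip_force: 45.4
```

```bash
cat >> th.py <<'E'
def tray():
    t=snap('top','tt'); s=snap('side','ss')
    for n,c,r in(('top',t,load('t7')),('side',s,load('s7'))):
        sl=np.s_[165:240,222:285] if n=='top' else np.s_[160:222,236:310]
        m=(c['pixels'][sl].max(2)<75); m0=(r['pixels'][sl].max(2)<75); y=((cv2.inRange(cv2.cvtColor(c['pixels'],cv2.COLOR_RGB2HSV),(20,140,90),(34,255,255)))[sl]>0); print(n,'dark',m.sum(),m0.sum(),'yellow',y.sum())
        if m.sum(): ys,xs=np.where(m); print(xs.min()+sl[1].start,xs.max()+sl[1].start,ys.min()+sl[0].start,ys.max()+sl[0].start)
E
python3 - <<'E'
from th import *
tilt2('w12'); tray(); check('ss',robot.observe()['tool_pos'],(.0619,-.0142)); go(.425,.125,.1407,60.7)
E
```

```text
rows [146.  185.5 331.5] [261.  173.5 342.5] [294.  195.5 322.5] 110 f 339.9
upper edge mid [ 0.0634 -0.0006 -0.0185] lower pt [ 0.0305 -0.0007 -0.0435] len 0.0413 slope 127.3
top dark 326 0 yellow 1
222 264 165 229
side dark 301 513 yellow 0
241 300 160 170
ss [213 120   7   5  31] [[213, 121], [214, 124], [219, 123], [219, 120]]
ss [260 166  32  40 886] [[286, 166], [266, 168], [263, 171], [261, 205], [283, 204], [283, 195], [276, 201], [265, 201], [263, 195], [291, 191], [289, 170]]
40 [[290.7, 193.5], [262.9, 195.1], [289.2, 165.6], [261.3, 167.1], [282.5, 192.2], [258.9, 193.6]]
45 [[290.7, 193.5], [262.9, 195.1], [288.9, 165.8], [261.2, 167.3], [282.8, 197.2], [259.2, 198.5]]
50 [[290.7, 193.5], [262.9, 195.1], [288.6, 166.3], [261.1, 167.7], [283.1, 202.2], [259.5, 203.5]]
55 [[290.7, 193.5], [262.9, 195.1], [288.3, 166.9], [260.9, 168.4], [283.5, 207.1], [259.8, 208.4]]
t 17.75 pos [0.4328 0.1392 0.1604] yaw 60.73 open 0.0337 SHIFT [-0.27, 0.003, 0.328] spin 0.0
```

Run:
```python
from th import *
c=load('tt'); m=np.zeros((384,512),np.uint8); m[165:240,222:290]=(c['pixels'][165:240,222:290].max(2)<75); n,l,st,ce=cv2.connectedComponentsWithStats(m)
for i in range(1,n):
    if st[i,4]>15:
        r=cv2.minAreaRect(np.argwhere(l==i)[:,::-1].astype(np.float32)); print(st[i],r,plane(c,[ce[i]],.016).round(4).tolist())
h=cv2.cvtColor(c['pixels'],cv2.COLOR_RGB2HSV)[165:240,222:290]; ys,xs=np.where((h[...,1]>110)&(h[...,0]>15)&(h[...,0]<40)); print(len(xs),xs+222,ys+165)
```

```text
[230 198  35  32 300] ((246.57125854492188, 212.92330932617188), (41.87391662597656, 8.00838565826416), 42.87890625) [[0.3508, 0.0308, 0.016]]
6 [225 224 223 222 223 222] [183 185 186 187 187 189]
```

Run:
```python
from th import *
for f in('w5','w12'):
    c=load(f); m=cv2.inRange(cv2.cvtColor(c['pixels'],cv2.COLOR_RGB2HSV),(12,60,90),(25,210,255)); m=cv2.morphologyEx(m,3,np.ones((5,5))); cn=max(cv2.findContours(m,0,2)[0],key=cv2.contourArea)
    q=cv2.approxPolyDP(cv2.convexHull(cn),5,True)[:,0]; print(f,cv2.contourArea(cn),[(a.tolist(),p[:2].round(4).tolist()) for a,p in zip(q,plane(c,q,.018))])
go(.4399,.152,.20,60.7)
```

```text
w5 24808.0 [([256, 0], [0.521, 0.3008]), ([294, 109], [0.5087, 0.2102]), ([141, 172], [0.3563, 0.2296]), ([61, 23], [0.3731, 0.3637]), ([104, 0], [0.414, 0.3601])]
w12 20484.5 [([300, 65], [0.5088, 0.2108]), ([125, 140], [0.3559, 0.2299]), ([50, 0], [0.3695, 0.338]), ([280, 0], [0.516, 0.2572])]
t 17.75 pos [0.4328 0.1392 0.1604] yaw 60.73 open 0.0337 SHIFT [0.243, -0.001, -0.661] spin 0.0
```

Call:
step_arm:
  motion:
    - [[0.25,0,-0.35],0]
    - [[0.4,0,-0.7],0]
    - [[0.45,0.2,-0.7],0.05]
    - [[0.5,0.8,-0.6],0.15]
    - [[0.55,1.4,-0.3],0.25]
    - [[0.6,1.83,0.1],0.312]
    - [[0.6,1.83,0.5],0.312]
    - [[0.6,1.83,0.7],0.312]
    - [[0.6,1.83,0.7],0.312]

```text
time: 18.88
tool_pos: [0.5457, 0.1171, 0.1179]
tool_rot: [-3.14, 0.002, 0.748]
contact_force: [0.6, -1.4, -0.5]
opening: 0.0336
grip_force: 45.4
```

Run:
```python
from th import *
go(.545,.118,.034,42.8); tray()
```

```text
t 18.88 pos [0.5457 0.1171 0.1179] yaw 42.86 open 0.0336 SHIFT [0.004, -0.018, 1.399] spin 0.001
top dark 330 0 yellow 0
222 264 198 239
side dark 533 513 yellow 0
236 290 160 205
```

Call:
step_arm:
  motion:
    - [[0,0,0.3],0]
    - [[0,0,0.6],0]
    - [[0,0,0.9],0]
    - [[0,0,1.2],0]
    - [[0,0,1.36],0]
    - [[0,0,1.36],0]
  squeeze: 4

```text
time: 19.73
tool_pos: [0.5455, 0.1169, 0.0364]
tool_rot: [-3.14, 0.002, 0.748]
contact_force: [-0.6, -0.8, -0.9]
opening: 0.0343
grip_force: 4.0
```

Call:
step_arm:
  motion:
    - [[0,0,0],0]
    - [[0,0,0],0]
    - [[0,0,0],0]
  hand: 100

```text
time: 20.1
tool_pos: [0.5465, 0.1168, 0.037]
tool_rot: [3.142, 0.0, 0.748]
contact_force: [0.1, 0.1, -0.6]
opening: 0.055
grip_force: 0.0
```

Run:
```python
from th import *
for f in ('w9','w13'):
    c=load(f) if f=='w9' else wrist(f); go(.55,.12,.036,42.8); print(f,c['xyz'].round(4))
    for m,z in ((OR,.054),(BL,.044)):
        for b in blobs(c,*m): print(b[0],b[1],b[2].tolist())
    b=max(blobs(c,*BL),key=lambda b:b[0])[2]; r=b[:,1].min(); p=plane(c,[(b[:,0].mean(),r)],.044)[0]; b=max(blobs(c,*OR),key=lambda b:b[0])[2]; q=plane(c,[(b[:,0].mean(),b[:,1].min())],.054)[0]; print('blue end',p.round(4),'base outer top edge(or lower)',q.round(4))
```

```text
t 20.1 pos [0.5465 0.1168 0.037 ] yaw 42.83 open 0.055 SHIFT [0.079, 0.001, 0.017] spin 0.001
w9 [0.607  0.1755 0.1753]
5204 [258.6 147.4] [[185.0, 128.0], [332.0, 128.0], [332.0, 165.0], [185.0, 165.0]]
263 [217.8 347.1] [[211.0, 332.0], [223.0, 332.0], [223.0, 359.0], [211.0, 359.0]]
245 [299.9 347.2] [[295.0, 332.0], [306.0, 332.0], [306.0, 359.0], [295.0, 359.0]]
10453 [258.8 228.6] [[215.0, 166.0], [302.0, 166.0], [302.0, 294.0], [215.0, 294.0]]
2425 [258.9 341.4] [[223.0, 325.0], [295.0, 325.0], [295.0, 358.0], [223.0, 358.0]]
blue end [0.5847 0.1554 0.044 ] base outer top edge(or lower) [0.5964 0.1662 0.054 ]
t 20.15 pos [0.5465 0.1169 0.037 ] yaw 42.84 open 0.0554 SHIFT [0.079, 0.002, 0.017] spin 0.001
w13 [0.6078 0.1738 0.1781]
4316 [256.8 126.6] [[183.0, 111.0], [330.0, 111.0], [330.0, 141.0], [183.0, 141.0]]
416 [215.7 344.5] [[207.0, 326.0], [222.0, 326.0], [222.0, 359.0], [207.0, 359.0]]
401 [299.5 344.1] [[293.0, 326.0], [308.0, 326.0], [308.0, 359.0], [293.0, 359.0]]
12109 [257.2 216.1] [[213.0, 142.0], [301.0, 142.0], [301.0, 294.0], [213.0, 294.0]]
2360 [257.5 341.4] [[223.0, 325.0], [292.0, 325.0], [292.0, 358.0], [223.0, 358.0]]
blue end [0.592  0.1603 0.044 ] base outer top edge(or lower) [0.6011 0.1689 0.054 ]
```

Call:
step_arm:
  motion:
    - [[0.12,0,-0.05],0]
    - [[0.12,0,-0.05],0]

```text
time: 20.4
tool_pos: [0.5525, 0.1223, 0.0404]
tool_rot: [3.141, -0.001, 0.748]
contact_force: [-0.2, 0.5, -0.0]
opening: 0.0558
grip_force: 0.0
```

Call:
step_arm:
  motion:
    - [[0,0,0],0]
    - [[0,0,0],0]
    - [[0,0,0],0]
    - [[0,0,-0.3],0]
    - [[0,0,-0.9],0]
    - [[0,0,-1.2],0]
    - [[0,0,-1.2],0]
  hand: 220
  squeeze: 25

```text
time: 21.28
tool_pos: [0.5524, 0.1219, 0.1132]
tool_rot: [3.14, -0.002, 0.748]
contact_force: [0.5, -0.6, -1.7]
opening: 0.0336
grip_force: 25.0
```

Run:
```python
from th import *
c=wrist('w14'); b=max(blobs(c,*OR),key=lambda b:b[0]); print(b)
go(.4369,.2558,.12,-7.16)
```

```text
(np.int32(4519), array([259. , 142.3]), array([[188., 125.],
       [330., 125.],
       [330., 158.],
       [188., 158.]], dtype=float32))
t 21.32 pos [0.5517 0.1219 0.112 ] yaw 42.84 open 0.0334 SHIFT [0.116, -2.937, -0.135] spin 0.873
```

Call:
step_arm:
  motion:
    - [[0.02,-0.5,-0.15],0.17]
    - [[0.05,-1.1,-0.15],0.35]
    - [[0.08,-1.7,-0.15],0.52]
    - [[0.1,-2.3,-0.15],0.7]
    - [[0.12,-2.94,-0.14],0.873]
    - [[0.12,-2.94,-0.14],0.873]
    - [[0.12,-2.94,-0.14],0.873]

```text
time: 22.2
tool_pos: [0.4371, 0.2558, 0.1196]
tool_rot: [3.141, 0.001, -0.123]
contact_force: [-0.3, -0.1, -0.9]
opening: 0.0339
grip_force: 25.0
```

Run:
```python
from th import *
c=wrist('w15'); m=cv2.inRange(cv2.cvtColor(c['pixels'],cv2.COLOR_RGB2HSV),(12,60,90),(25,210,255)); m=cv2.morphologyEx(m,3,np.ones((5,5))); 
for cn in cv2.findContours(m,0,2)[0]:
    if cv2.contourArea(cn)>1500:
        q=cv2.approxPolyDP(cv2.convexHull(cn),5,True)[:,0]; print([(a.tolist(),p[:2].round(4).tolist()) for a,p in zip(q,plane(c,q,.018))])
b=max(blobs(c,*OR),key=lambda b:b[0]); print(b)
go(.4369,.2558,.046,-7.16)
```

```text
[([462, 371], [0.2589, 0.0958]), ([118, 370], [0.2967, 0.3987]), ([123, 360], [0.3068, 0.3918]), ([211, 352], [0.3052, 0.3137]), ([450, 354], [0.2787, 0.1069])]
[([311, 96], [0.5095, 0.2104]), ([302, 152], [0.4719, 0.2196]), ([220, 238], [0.4122, 0.2888]), ([134, 263], [0.3991, 0.3603]), ([113, 95], [0.5264, 0.344])]
(np.int32(4638), array([258.5, 141.9]), array([[188., 124.],
       [330., 124.],
       [330., 159.],
       [188., 159.]], dtype=float32))
t 22.25 pos [0.4374 0.2555 0.1198] yaw -7.1 open 0.0336 SHIFT [-0.008, -0.005, 1.23] spin 0.001
```

Call:
step_arm:
  motion:
    - [[0,0,0.4],0]
    - [[0,0,0.8],0]
    - [[0,0,1.05],0]
    - [[0,0,1.18],0]
    - [[0,0,1.23],0]
    - [[0,0,1.23],0]

```text
time: 23.0
tool_pos: [0.4374, 0.2562, 0.0469]
tool_rot: [-3.141, -0.001, -0.125]
contact_force: [-0.4, 0.6, -0.3]
opening: 0.0343
grip_force: 25.0
```

Call:
step_arm:
  motion:
    - [[0,0,0],0]
    - [[0,0,0],0]
    - [[0,0,0],0]
    - [[0,0,-0.3],0]
    - [[0,0,-1.0],0]
    - [[0,0,-1.9],0]
    - [[0,0,-2.5],0]
    - [[0,0,-2.5],0]
  hand: 100

```text
time: 24.0
tool_pos: [0.4384, 0.2567, 0.1997]
tool_rot: [-3.138, -0.006, -0.125]
contact_force: [-0.7, -0.0, -0.2]
opening: 0.0562
grip_force: 0.0
```

Run:
```python
from th import *
c=wrist('w16'); s=snap('side','s16'); go(.4369,.2558,.046,-7.16)
for n,c in (('w',c),('s',s)):
  for m,z in ((OR,.057),(BL,.049)):
    for b in blobs(c,*m): print(n,b[0],b[1],b[2].tolist(),plane(c,[b[1]],z)[0].round(4))
tray()
```

```text
t 24.1 pos [0.4367 0.256  0.1964] yaw -7.17 open 0.056 SHIFT [0.003, 0.003, 2.506] spin -0.0
w 865 [260.6 116.3] [[227.0, 110.0], [294.0, 110.0], [294.0, 123.0], [227.0, 123.0]] [0.4993 0.2476 0.057 ]
w 859 [260.1 248.1] [[232.0, 230.0], [289.0, 230.0], [289.0, 257.0], [232.0, 257.0]] [0.3819 0.2627 0.057 ]
w 4565 [260.4 183.6] [[241.0, 124.0], [280.0, 124.0], [280.0, 246.0], [241.0, 246.0]] [0.4408 0.2551 0.049 ]
w 1976 [196.9 216.2] [[161.60000610351562, 226.8000030517578], [183.60000610351562, 182.8000030517578], [231.60000610351562, 206.8000030517578], [209.60000610351562, 250.8000030517578]] [0.4172 0.3168 0.049 ]
s 170 [329.7 246.6] [[318.20001220703125, 232.0], [329.1000061035156, 228.10000610351562], [340.6000061035156, 259.5], [329.6000061035156, 263.5]] [0.3877 0.2819 0.057 ]
s 285 [277.2 268.8] [[262.8999938964844, 256.8999938964844], [273.5, 250.10000610351562], [291.5, 278.20001220703125], [280.8999938964844, 285.0]] [0.5115 0.267  0.057 ]
s 1038 [305.  255.7] [[277.3999938964844, 254.8000030517578], [324.29998779296875, 234.6999969482422], [333.29998779296875, 255.60000610351562], [286.29998779296875, 275.70001220703125]] [0.4408 0.2672 0.049 ]
s 470 [335.2 277.5] [[323.0, 266.0], [348.0, 266.0], [348.0, 290.0], [323.0, 290.0]] [0.4264 0.3425 0.049 ]
top dark 301 0 yellow 0
230 264 198 229
side dark 570 513 yellow 9
241 309 160 200
```

Run:
```python
from th import *
c=load('w16'); y=np.radians(-7.17); X=np.array([np.cos(y),np.sin(y),0]);Y=np.array([-np.sin(y),np.cos(y),0])
for zt in (.059,.070):
    for L in (0,.004,-.004):
        print(zt,L,proj(c,[np.array([.4369,.2558,zt])+X*(a+L)+Y*k for a in(.065,.057,-.059,-.065) for k in(.027,-.027)]).round(0).tolist())
```

```text
0.059 0 [[227.0, 114.0], [294.0, 114.0], [227.0, 124.0], [293.0, 124.0], [231.0, 253.0], [289.0, 253.0], [231.0, 258.0], [289.0, 259.0]]
0.059 0.004 [[227.0, 109.0], [294.0, 109.0], [227.0, 119.0], [294.0, 119.0], [231.0, 249.0], [290.0, 249.0], [231.0, 255.0], [289.0, 255.0]]
0.059 -0.004 [[227.0, 119.0], [294.0, 119.0], [227.0, 129.0], [293.0, 129.0], [231.0, 256.0], [289.0, 257.0], [231.0, 262.0], [289.0, 262.0]]
0.07 0 [[225.0, 115.0], [295.0, 115.0], [226.0, 125.0], [295.0, 125.0], [230.0, 258.0], [290.0, 258.0], [230.0, 264.0], [290.0, 264.0]]
0.07 0.004 [[225.0, 110.0], [295.0, 110.0], [226.0, 120.0], [295.0, 120.0], [230.0, 254.0], [291.0, 254.0], [230.0, 260.0], [290.0, 260.0]]
0.07 -0.004 [[226.0, 120.0], [295.0, 120.0], [226.0, 131.0], [295.0, 131.0], [230.0, 262.0], [290.0, 262.0], [230.0, 268.0], [290.0, 268.0]]
```

Every edge matches a tube lying flat on the lane floor, within about 2 mm of its middle. The torch is in the tray, so I'm handing in.

```bash
python3 -c "
from cell import robot
print(robot.hand_in())"
```

```text
the job is handed in; nothing more can be done
None
```

I handed the job in at about 24 s: the camera measurements put the torch in the tray and the empty tube flat in the lane, within about 2 mm of its middle and released; no verdict came back and I did not re-measure the bystanders.

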